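# Reset the parts carousel's stop and hold the yellow jar at the front

## Task

Bring the parts carousel into its loading position: first do the stop check - press the red mushroom stop button fully down, then turn its head clockwise to its end stop to reset it and let it come up. Then turn the carousel until the yellow-lidded jar stands at the orange front pointer and hold it still there against its return spring: finish while still holding it, and leave the other things on the bench where they are.

Things in the scene. Friction and masses are not known exactly. Their poses are not given: they have to be found in the camera images.
- stop_top (a point): Centre of the flat top of a red mushroom stop button, 92 mm above the bench with the button up. Round head 40 mm in diameter, 26 mm tall (66 to 92 mm above the bench), white arrow on top, on a thin stem over a fixed grey box 80 x 80 mm, 50 mm tall, with a yellow disc round the stem. z points up.
- stop_press (a joint): How far the stop button is pressed down, m: 0 = up, 0.006 = fully down. A spring pushes it back up (1.4 N when up, 5.6 N when fully down); it does not latch down.
- stop_twist (a joint): How far the button's red head is turned clockwise (seen from above), rad: starts near 0, ends at a stop at 0.9 (reset). Light friction (0.06 N m): it stays where it is left. It can be pinched across its 40 mm diameter and turned, up or pressed.
- carousel (a joint): Turn of the carousel, rad, positive counter-clockwise from above; 0 = yellow-lidded jar exactly at the orange front pointer. It starts at rest at about 0.85 to 1.7, so it has to be turned clockwise. A return spring (0.3 N m per rad about 1.275 rad) and 0.14 N m of friction: about 5 to 6 N at a jar are needed near 0, and let go there it swings back to about 0.8.
- carousel_axis (a point): Turning part of the carousel: aluminium tray 256 mm in diameter, its face 46 mm above the bench, with five jars fixed in it 72 degrees apart, axes 92 mm from the centre, jars 48 mm in diameter; one lid yellow with a yellow band under it, the others grey. A 22 mm centre post has a black ball, top at 129 mm. Origin on the turning axis at bench height; the yellow-lidded jar lies along its -x; z up.
- marked_lid (a point): Centre of the yellow lid (50 mm in diameter, 20 mm tall), half-way up it, 112 mm above the bench; the lid's top and those of the grey lids are at 122 mm. It turns with the carousel on a circle of 92 mm radius. About 56 mm of free space to the next jars on either side.
- front_mark (a point): Fixed point level with the tray's face (46 mm above the bench), 92 mm from the turning axis towards the orange front pointer; the yellow-lidded jar's axis must come over it. The flat orange diamond pointer lies on a tongue of the fixed dark base just outside the tray's rim, 148 mm from the axis, roughly on the robot's side.
- sprocket: Bystander: dark steel sprocket lying flat, 114 mm over the teeth, 12 mm thick at the hub; origin at its centre underneath.
- grease_tin: Bystander: blue tin, 60 mm in diameter, 75 mm tall; origin at its centre underneath.
- wrench: Bystander: steel wrench, 170 mm long, lying along its x axis; origin near its middle.
- screwdriver: Bystander: screwdriver, 190 mm long, lying along its x axis; origin near its middle.
- bearing: Bystander: steel ring bearing lying flat, 52 mm in diameter, 15 mm tall; origin at its centre underneath.
- mug: Bystander: white mug, 80 mm in diameter, 90 mm tall; origin at its centre underneath.
- bobbin: Bystander: small brass bobbin standing upright, 44 mm in diameter, 39 mm tall; origin at its centre underneath.

How it is judged:
On the way, in this order (a step that is already met when the one before it is completed fails the run):
1. the stop button is pressed fully down (value of joint stop_press above 0.0045 m), for 0.05 s.
2. the button's head is turned clockwise to its end stop (value of joint stop_twist above 0.75 rad), for 0.1 s.
3. the button is up and reset, and the yellow-lidded jar is held at the front pointer (value of joint carousel between -0.1 and 0.1 rad and velocity of joint carousel between -0.1 and 0.1 rad/s and contact force between the fingers and carousel above 1 N and value of joint stop_twist above 0.75 rad and value of joint stop_press below 0.003 m), for 0.3 s.
At the end, for the whole second after the job is handed in: The carousel is within 0.1 rad of the yellow-lidded jar facing the pointer, still (under 0.1 rad/s), with the fingers still in contact with it (more than 1 N); the stop button is up (less than 3 mm down) and its head still turned clockwise by more than 0.75 rad (all of step 3); the arm keeps its last pose, push and grip.
It fails at once if a loose thing on the bench is moved by more than 30 mm (distance of any of sprocket, grease_tin, wrench, screwdriver, bearing, mug, bobbin from where it was at the start of the episode above 0.03 m).
It fails at once if the tin, the mug or the bobbin is tipped over (angle between any of grease_tin, mug, bobbin's own z axis and vertical above 0.5 rad).
It also fails if it takes over 56 s, if anything falls off the work surface, if the arm or the gripper's body presses on something with over 40 N, if the wrist force passes 120 N, or if a joint passes its speed limit or range.

## Robot

A 7-joint arm with a two-finger parallel gripper is mounted at the origin on the work surface. World frame = base frame: x ahead of the robot, y to its left, z up, the work surface at z = 0. Lengths are in m, angles in rad, forces in N, time in s.
With the tool pointing down it reaches from about 0.425 to 1.025 m from the base axis. Payload 9.4 kg.
Tool frame: the origin (TCP) lies at the very end of the fingers, on their centre line; the grasp point (between the pads) lies 19 mm behind it; z points along the fingers, y is the direction in which the jaws open and shut (so a half turn about z gives the same grasp; the last joint's range is limited). The gripper opens to 93 mm and grips with 3 to 60 N. Pads are 15 mm wide; open, the fingers measure 128 mm over their backs; the gripper's body (75 mm by 188 mm) begins 65 mm behind the grasp point.
Start: joints at [1.199, 0.599, -0.003, 1.599, 0.002, 0.943, -0.08], TCP at [0.211, -0.694, 0.219] pointing down, gripper open.
Joint ranges: [-2.57, 2.57], [-0.35, 1.97], [-1.29, 1.29], [0.11, 2.56], [-1.05, 4.19], [0.11, 1.86], [-2.63, 2.63]. Speed limits (rad/s): [2.22, 2.22, 3.01, 3.01, 3.14, 3.14, 3.14].

## Interface

Orientations are given as a unit quaternion [x, y, z, w].
In Python, from cell import env gives the robot as it stands. Calls block until the motion is done:
- env.movep(position, orientation): joint-space move of the TCP to a pose.
- env.line_to(position, rotation=None, velocity=0.15, guard=None): straight line of the TCP; rotation=None keeps the orientation; velocity is the mean speed in m/s. With guard (N) it stops when the force on the tool has changed by that much, and returns True; else False.
- env.move_joints(angles): joint-space move.
- env.gripper_to(opening): finger opening in m; the grip force is fixed at half the most; returns when the fingers have stopped.
- env.dwell(seconds).
- env.inverse_kinematics(position, orientation): joint angles nearest the present ones, or None.
- env.state(): the state.
- env.get_image(name): name is "scene" or "side" or "wrist"; returns the picture (480x640x3 uint8, red, green, blue); there is no depth.
- env.camera_info(name): a dict with "K" (3x3 intrinsics, pixels), "rvec" (rotation vector, rad) and "tvec" (3), from world to camera coordinates, as OpenCV has them. Camera axes: x right, y down, z forward; pixel columns grow to the right and rows downward; lengths in m; the calibration is good to about 2 mm. The wrist camera is an equidistant fisheye: a pixel r from the principal point sees the ray r / f radians off the axis. A picture is of the moment at which its call begins: read the wrist's pose just before it. camera_info takes no time and is no camera call; for the wrist camera it gives the pose at the moment of the call.
A pose or a line that the arm cannot do raises env.PlanningError and nothing moves.
- env.close_job(): hands the job in, once; it reports no verdict.
Trained networks look in the newest picture that a camera, given by its name, has taken for a name from the list of things; names that differ only in an ending like _2 or _b are one class to them, and where a whole thing is asked for, a point or a joint stands for the part that bears it (a point fixed in the world has none). Each returns a list of dicts, best first, with "score" (0 to 1); they miss things now and then, are a little off and sometimes report something else, mostly with a low value. They report only what shows in the picture. A call takes as long as a camera call.
- env.search_frame(thing, camera): "point" ([column, row] in pixels, amid what is visible of it).
- env.outline_of(thing, camera): "pixels" (480x640 bool, what is visible of it) and "point" ([column, row] in pixels, amid what is visible of it).
The state is a dict: "time": time; "joint_pos": joint angles; "joint_vel": joint speeds; "tau": joint torques, N m; "tcp_pos": TCP position; "tcp_rot": TCP orientation; "contact_force": force on the tool from outside, world axes, zero at the start; "ft_torque": the same for the moment, N m; "grip_width": finger opening in m.
Only numpy, scipy, OpenCV 4.12 (cv2) and the standard library are available. Lean on these libraries where they do the work, as an engineer would, in place of code of your own. Each camera call takes 0.05 s, during which the arm holds its last target.

## Working session

There is one attempt and no reset: what is moved stays moved. The work goes in short steps, each a Python script; the robot and the scene stay as the last script left them, time stands still between calls to the robot, and variables do not carry over. Pictures are saved under pics/ and viewed, and the job is handed in when it is done.

```bash
ls; mkdir -p pics; python3 - <<'E'
from cell import env
import cv2
s=env.state(); print({k:(v if not hasattr(v,'round') else v) for k,v in s.items()})
for n in ["scene","side","wrist"]:
    print(n,env.camera_info(n))
    im=env.get_image(n); cv2.imwrite(f"pics/a_{n}.png",im[:,:,::-1])
E
```

```text
pics
{'time': 0.0, 'joint_pos': array([ 1.1993322 ,  0.6001336 , -0.00255153,  1.60009919,  0.00179825,
        0.94290827, -0.07979465]), 'joint_vel': array([ 0.0001996 , -0.00083184,  0.00200768,  0.00033539, -0.00069314,
        0.00107805, -0.00184217]), 'tau': array([-1.42418772e-03, -7.65078735e+01,  1.49660122e+00, -2.52353311e+01,
       -5.25031483e-02,  1.68501853e-02,  1.46528300e-04]), 'tcp_pos': array([ 0.21047304, -0.69327815,  0.21776468]), 'tcp_rot': array([ 9.89153500e-01,  1.46883475e-01, -1.80307182e-04, -7.51775344e-04]), 'contact_force': array([-0.13819575, -0.55824691,  0.58212752]), 'ft_torque': array([-0.00446454, -0.01047166, -0.00493271]), 'grip_width': 0.09299444799087142}
scene {'K': array([[580.62188271,   0.        , 325.97155645],
       [  0.        , 580.62188271, 239.22122766],
       [  0.        ,   0.        ,   1.        ]]), 'rvec': array([ 2.31043143,  1.32170204, -0.37436878]), 'tvec': array([-0.27811872, -0.34661334,  1.51963931])}
side {'K': array([[436.33761149,   0.        , 317.90978158],
       [  0.        , 436.33761149, 235.97289197],
       [  0.        ,   0.        ,   1.        ]]), 'rvec': array([ 0.62476048, -2.74325949,  1.05161176]), 'tvec': array([0.50372775, 0.22367454, 1.0457167 ])}
wrist {'K': array([[371.64829954,   0.        , 319.49692523],
       [  0.        , 371.64829954, 234.90694008],
       [  0.        ,   0.        ,   1.        ]]), 'rvec': array([-2.3311871 ,  1.72764073,  0.249997  ]), 'tvec': array([-0.72377649, -0.03264558,  0.3907511 ])}
```

View pics/a_scene.png

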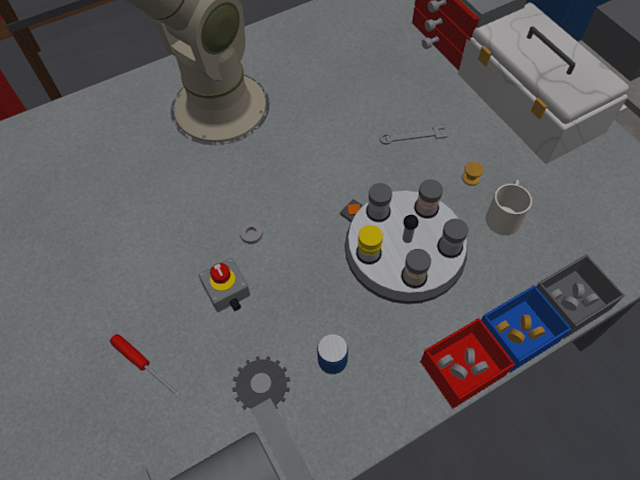

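View pics/a_side.png

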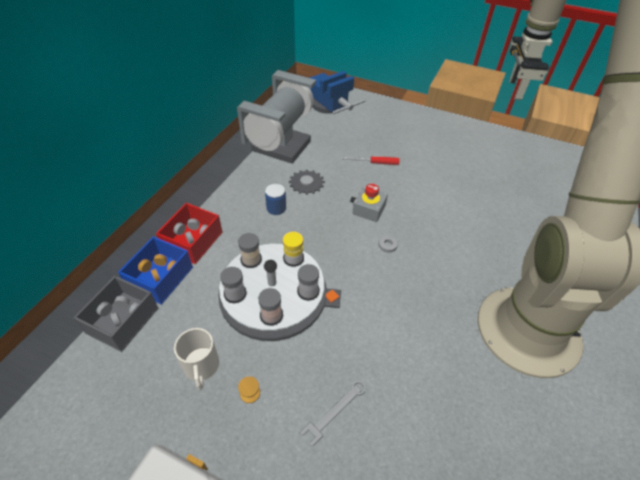

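View pics/a_wrist.png

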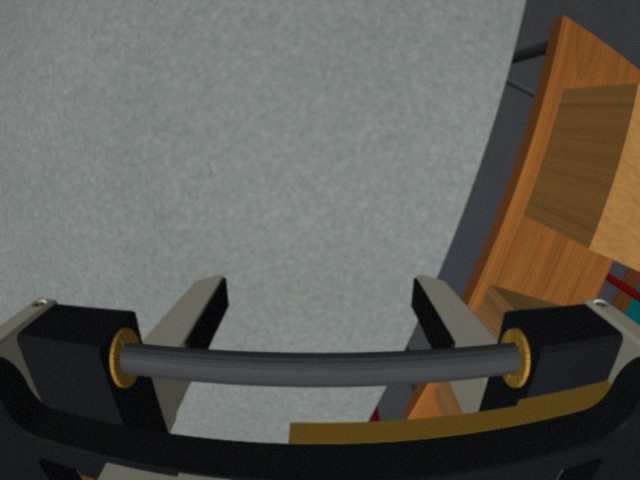

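The scene picture shows the stop button at about (220,275), the carousel centred near (408,240), the yellow lid at (370,238) and the pointer at (352,210). The side picture shows the same things at about (372,190), (271,285), (293,242) and (332,297). The wrist view shows only bare bench. Next I'll triangulate these points.

```bash
cat > h.py <<'E'
import numpy as np, cv2
from cell import env
from scipy.spatial.transform import Rotation as R
def ray(cam,px,ci=None):
    ci=ci or env.camera_info(cam); K=np.array(ci["K"]); Rm=R.from_rotvec(ci["rvec"]).as_matrix(); t=np.array(ci["tvec"])
    c=-Rm.T@t; u=(px[0]-K[0,2])/K[0,0]; v=(px[1]-K[1,2])/K[1,1]
    if cam=="wrist":
        r=np.hypot(u,v); d=np.array([np.sin(r)*u/r,np.sin(r)*v/r,np.cos(r)]) if r>1e-9 else np.array([0,0,1.])
    else: d=np.array([u,v,1.]); d/=np.linalg.norm(d)
    return c,Rm.T@d
def plane(cam,px,z,ci=None):
    c,d=ray(cam,px,ci); return c+d*(z-c[2])/d[2]
def tri(rs):
    A=sum(np.eye(3)-np.outer(d,d) for c,d in rs); b=sum((np.eye(3)-np.outer(d,d))@c for c,d in rs)
    p=np.linalg.solve(A,b); return p,[np.linalg.norm(np.cross(p-c,d)) for c,d in rs]
def proj(cam,p,ci=None):
    ci=ci or env.camera_info(cam); K=np.array(ci["K"]); q=R.from_rotvec(ci["rvec"]).as_matrix()@np.array(p)+ci["tvec"]
    if cam=="wrist":
        r=np.arctan2(np.hypot(q[0],q[1]),q[2]); h=np.hypot(q[0],q[1]); return K[:2,2]+K[0,0]*r*q[:2]/h
    return (K@q)[:2]/q[2]
def save(cam,name):
    im=env.get_image(cam); cv2.imwrite(f"pics/{name}.png",im[:,:,::-1]); return im
E
python3 - <<'E'
from h import *
np.set_printoptions(precision=4,suppress=True)
env.get_image("scene"); env.get_image("side")
P={}
for th in ["stop_top","carousel_axis","marked_lid","front_mark","sprocket","grease_tin","wrench","screwdriver","bearing","mug","bobbin"]:
    out=[]
    for c in ["scene","side"]:
        r=env.search_frame(th,c)
        out.append(r[0] if r else None)
    print(th,[(np.round(o["point"],1),round(o["score"],2)) if o else None for o in out])
    if all(out):
        p,e=tri([ray(c,o["point"]) for c,o in zip(["scene","side"],out)]); print("   ",p,np.round(e,4))
print(env.state()["time"])
for s in "scene","side":
    im=cv2.imread(f"pics/a_{s}.png")
    x,y=(200,180) if s=="scene" else (210,170)
    cv2.imwrite(f"pics/crop_{s}.png",cv2.resize(im[y:y+(130 if s=="scene" else 170),x:x+(280 if s=="scene" else 200)],None,fx=2.8 if s=="scene" else 3.5,fy=2.8 if s=="scene" else 3.5,interpolation=cv2.INTER_CUBIC))
E
```

```text
stop_top [(array([217.8, 268.9]), 0.58), (array([369.7, 190.9]), 0.46)]
    [ 0.4864 -0.2083  0.0824] [0.0072 0.0072]
carousel_axis [(array([409.3, 238.6]), 0.92), (array([272.6, 283.9]), 0.87)]
    [0.5993 0.1792 0.0421] [0.0031 0.0031]
marked_lid [(array([406.5, 240.8]), 0.88), (array([271. , 281.3]), 0.58)]
    [0.6038 0.1724 0.043 ] [0.0002 0.0002]
front_mark [(array([404.2, 245.2]), 0.89), (array([273.7, 293.6]), 0.88)]
    [0.5945 0.1785 0.004 ] [0.001 0.001]
sprocket [(array([257.5, 385.7]), 0.72), (array([306.6, 177.7]), 0.97)]
    [ 0.7132 -0.2483  0.0101] [0.0006 0.0006]
grease_tin [(array([404.9, 245. ]), 0.65), (array([275.2, 199.4]), 0.82)]
    [0.6608 0.0803 0.2106] [0.0247 0.0247]
wrench [(array([413.6, 135. ]), 0.75), (array([332. , 414.4]), 0.83)]
    [ 0.3402  0.3833 -0.0022] [0.0035 0.0035]
screwdriver [None, (array([379.2, 157.7]), 0.71)]
bearing [(array([249.7, 235.7]), 0.63), (array([272.1, 199.5]), 0.71)]
    [ 0.602  -0.0603  0.1926] [0.1162 0.1162]
mug [(array([509.8, 206.3]), 0.55), (array([197.4, 352. ]), 0.72)]
    [0.6507 0.4116 0.0556] [0.0022 0.0022]
bobbin [(array([470.3, 174.5]), 0.85), (array([250.9, 387.6]), 0.72)]
    [0.5182 0.4159 0.0169] [0.0005 0.0005]
1.35
```

View pics/crop_scene.png

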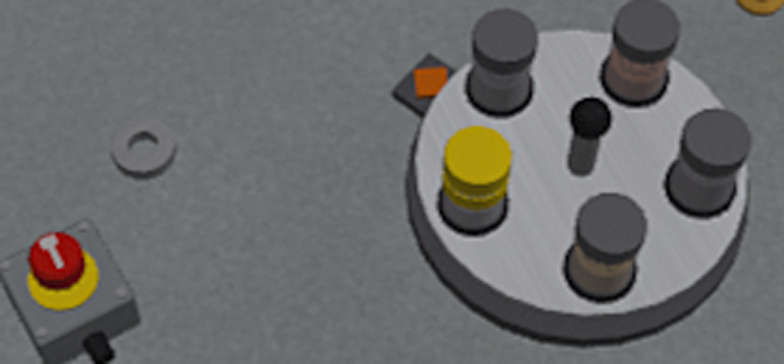

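View pics/crop_side.png

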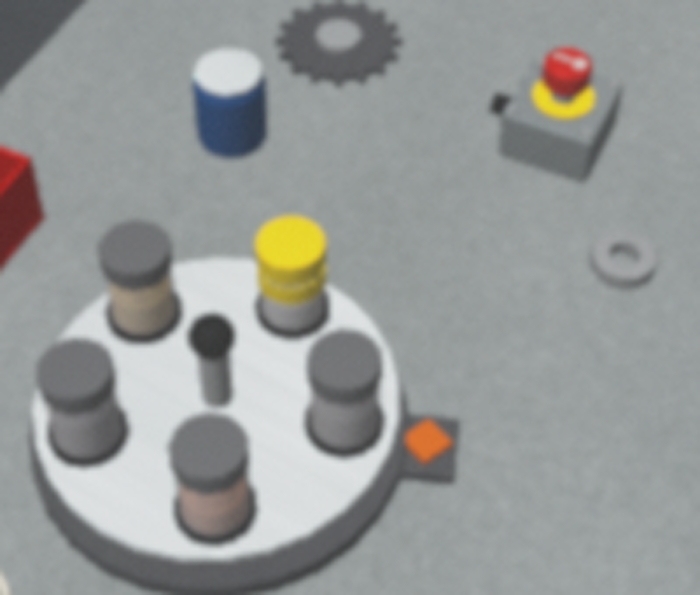

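```bash
python3 - <<'E'
from h import *
np.set_printoptions(precision=4,suppress=True)
S=lambda x,y:(x/2.8+200-.3,y/2.8+180-.3); D=lambda x,y:(x/3.5+210-.36,y/3.5+170-.36)
pts={"ball":(S(590,118),D(211,336)),"yel":(S(477,157),D(291,242)),"g_next":(S(505,42),D(345,362)),"g2":(S(646,31),D(209,445)),"g3":(S(714,142),D(76,372)),"g4":(S(609,229),D(135,250)),
"stop":(S(55,257),D(568,67)),"pointer":(S(431,81),D(428,441)),"bearing":(S(144,148),D(625,257))}
Q={}
for k,(a,b) in pts.items():
    p,e=tri([ray("scene",a),ray("side",b)]); Q[k]=p; print(k,p,np.round(e,4))
L=np.array([Q[k] for k in ["yel","g_next","g2","g3","g4"]]); c=L.mean(0); print("centre",c, np.linalg.norm((L-c)[:,:2],axis=1), np.degrees(np.arctan2(*(L-c)[:,1::-1].T)))
d=Q["pointer"]-c; a0=np.arctan2(d[1],d[0]); y=Q["yel"]-c; print(np.hypot(*d[:2]),np.degrees(a0), (np.arctan2(y[1],y[0])-a0))
for z in(.122,): print([plane("scene",pts["yel"][0],z),plane("side",pts["yel"][1],z)])
print("stop planes",plane("scene",pts["stop"][0],.092),plane("side",pts["stop"][1],.092))
print("tin", plane("scene",(333,345),.075),plane("side",(275.5,190),.075))
E
```

```text
ball [0.5999 0.1759 0.1119] [0.0002 0.0002]
yel [0.5882 0.0836 0.1182] [0.0003 0.0003]
g_next [0.5105 0.1579 0.1135] [0.0008 0.0008]
g2 [0.5579 0.2546 0.1154] [0.0008 0.0008]
g3 [0.6636 0.2413 0.1132] [0.0001 0.0001]
g4 [0.6841 0.1341 0.1133] [0.0002 0.0002]
stop [ 0.4878 -0.2117  0.0836] [0.0005 0.0005]
pointer [0.4588 0.1279 0.0153] [0.0002 0.0002]
bearing [ 0.3913 -0.103   0.0085] [0.0007 0.0007]
centre [0.6009 0.1743 0.1147] [0.0916 0.0918 0.0911 0.0918 0.0924] [ -97.9246 -169.7156  118.1642   46.8617  -25.7786]
0.1494502191551651 -161.92537900541538 1.1170234938038222
[array([0.5903, 0.0824, 0.122 ]), array([0.5865, 0.0863, 0.122 ])]
stop planes [ 0.4919 -0.2126  0.092 ] [ 0.4857 -0.2021  0.092 ]
tin [ 0.7364 -0.0912  0.075 ] [ 0.7361 -0.0927  0.075 ]
```

Triangulation gives the carousel axis at about (0.601, 0.174), with the yellow jar 1.12 rad counter-clockwise from the pointer. The stop button is at about (0.488, -0.21). I'll hover over the button and refine its position with the wrist camera.

```bash
cat >> h.py <<'E'
def down(yaw):  # tool z down, tool y axis at world angle yaw
    y=np.array([np.cos(yaw),np.sin(yaw),0]); z=np.array([0,0,-1.]); x=np.cross(y,z)
    return R.from_matrix(np.column_stack([x,y,z])).as_quat()
E
python3 - <<'E'
from h import *
np.set_printoptions(precision=4,suppress=True)
print("yaw now",np.degrees(np.arctan2(*R.from_quat(env.state()["tcp_rot"]).as_matrix()[[1,0],1])))
for yd in range(-180,181,30):
    q=env.inverse_kinematics([.488,-.211,.2],down(np.radians(yd))); q2=env.inverse_kinematics([.588,.083,.2],down(np.radians(yd)))
    print(yd,q,q2)
E
```

```text
yaw now -73.10588936738387
-180 [-0.0446  0.4268  0.4824  2.0814 -0.3027  0.7    -2.5069] [ 0.4554  0.6936 -1.1004  1.8839  0.7258  1.0327  2.1836]
-150 [ 0.0665  0.4072  0.3228  2.075  -0.1991  0.6881 -2.0988] [-0.8195  0.6275  0.9276  1.9616 -0.6529  0.8842 -2.1622]
-120 [ 0.1779  0.3966  0.1682  2.0683 -0.1025  0.6843 -1.6816] [-0.2452  0.4632  0.0135  1.9271 -0.0088  0.7513 -2.3211]
-90 [ 0.2993  0.3934  0.0028  2.0608 -0.0017  0.6874 -1.2676] [-0.1349  0.4669 -0.1437  1.9199  0.0936  0.761  -1.9021]
-60 [ 0.4013  0.3967 -0.1352  2.0545  0.0814  0.6953 -0.8333] [-0.0552  0.4746 -0.2579  1.9147  0.1677  0.7728 -1.4535]
-30 [ 0.5021  0.4054 -0.2721  2.0483  0.1637  0.708  -0.3973] [ 0.0178  0.4855 -0.3636  1.91    0.2364  0.7875 -0.9989]
0 [ 0.6006  0.4196 -0.4076  2.0422  0.2458  0.7257  0.0396] [ 0.0938  0.5014 -0.4758  1.9052  0.3097  0.8074 -0.5483]
30 [ 0.6958  0.4397 -0.5414  2.0365  0.328   0.7491  0.4769] [ 0.1725  0.5235 -0.5954  1.9003  0.3882  0.8341 -0.1026]
60 [ 0.7757  0.4626 -0.6575  2.0319  0.4005  0.7749  0.9245] [ 0.2472  0.5515 -0.7138  1.8957  0.4668  0.8669  0.3435]
90 [ 0.8622  0.4957 -0.7894  2.027   0.4842  0.8117  1.3602] [ 0.3166  0.5855 -0.8305  1.8916  0.5447  0.9064  0.7904]
120 [ 1.0381  0.6111 -1.0988  2.0179  0.6848  0.9406  1.6706] [ 0.4554  0.6936 -1.1004  1.8839  0.7258  1.0327  1.1364]
150 [ 1.0381  0.6111 -1.0988  2.0179  0.6848  0.9406  2.1942] [ 0.4554  0.6936 -1.1004  1.8839  0.7258  1.0327  1.66  ]
180 [-0.0446  0.4268  0.4824  2.0814 -0.3027  0.7    -2.5069] [ 0.4554  0.6936 -1.1004  1.8839  0.7258  1.0327  2.1836]
```

```bash
python3 - <<'E'
from h import *
np.set_printoptions(precision=4,suppress=True)
t0=env.state()["time"]
env.movep([.470,-.211,.21],down(np.radians(-30)))
ci=env.camera_info("wrist"); c,d=ray("wrist",(319.5,234.9),ci); print(c,d)
im=save("wrist","w1"); s=env.state(); print(s["time"]-t0,s["tcp_pos"])
print("pred",proj("wrist",[.488,-.211,.092],ci))
np.save("ci1.npy",ci,allow_pickle=True)
E
```

```text
[ 0.5098 -0.1433  0.3755] [-0.1416 -0.2448 -0.9592]
2.025 [ 0.4698 -0.2122  0.2099]
pred [338.6084 217.6944]
```

View pics/w1.png

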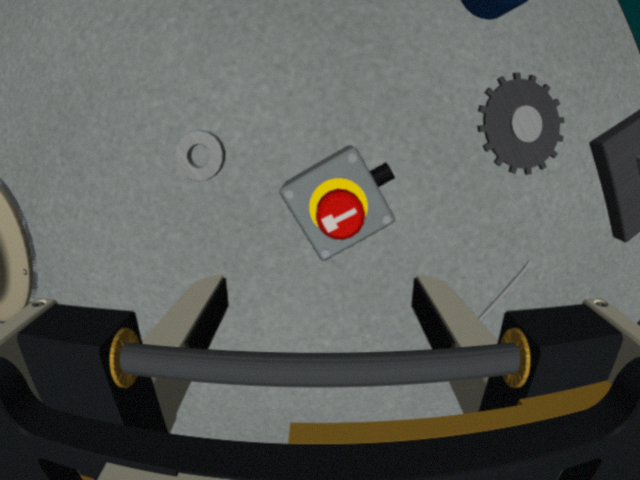

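The wrist view shows the red head centred near (340,214), a few pixels from the predicted position. I'll fit its outline and combine the views.

```bash
python3 - <<'E'
from h import *
np.set_printoptions(precision=4,suppress=True)
ci=np.load("ci1.npy",allow_pickle=True).item()
im=cv2.imread("pics/w1.png"); h=cv2.cvtColor(im,cv2.COLOR_BGR2HSV)
m=(((h[...,0]<6)|(h[...,0]>174))&(h[...,1]>150)&(h[...,2]>50)).astype(np.uint8); m[:150]=0;m[280:]=0
cs,_=cv2.findContours(m,cv2.RETR_EXTERNAL,cv2.CHAIN_APPROX_NONE); cc=max(cs,key=cv2.contourArea)
(cx,cy),r=cv2.minEnclosingCircle(cc); print("fit",cx,cy,r,cv2.fitEllipse(cc))
P=(cx,cy)
for z in(.079,.088,.092): print(z,plane("wrist",P,z,ci))
S=lambda x,y:(x/2.8+200-.3,y/2.8+180-.3); D=lambda x,y:(x/3.5+210-.36,y/3.5+170-.36)
a,b=S(55,257),D(568,67)
for z in (.088,): print(plane("scene",a,z),plane("side",b,z))
print(tri([ray("wrist",P,ci),ray("scene",a)]),tri([ray("wrist",P,ci),ray("side",b)]),tri([ray("wrist",P,ci),ray("scene",a),ray("side",b)]))
# project candidates
for p in ([.488,-.2117,.092],[.487,-.2085,.092],[.4895,-.209,.092]): print(p,proj("scene",p),proj("side",p),proj("wrist",p,ci), (np.array(proj("scene",p))+.3-[200,180])*2.8,(np.array(proj("side",p))+.36-[210,170])*3.5)
E
python3 -c "
import cv2
a=cv2.imread('pics/a_scene.png')[255:300,195:255];b=cv2.imread('pics/a_side.png')[175:220,345:405]
import numpy as np
cv2.imwrite('pics/st.png',cv2.resize(np.hstack([a,b]),None,fx=6,fy=6,interpolation=cv2.INTER_CUBIC))"
```

```text
fit 340.0 214.14634704589844 24.658681869506836 ((339.9212646484375, 214.47462463378906), (46.120338439941406, 48.470619201660156), 165.8070526123047)
0.079 [ 0.4895 -0.2121  0.079 ]
0.088 [ 0.4901 -0.21    0.088 ]
0.092 [ 0.4904 -0.209   0.092 ]
[ 0.4897 -0.2123  0.088 ] [ 0.4868 -0.2065  0.088 ]
(array([ 0.4894, -0.2113,  0.0862]), [np.float64(0.0010795767388678578), np.float64(0.0010795767388677698)]) (array([ 0.489 , -0.2115,  0.083 ]), [np.float64(0.000813449341187847), np.float64(0.0008134493411877272)]) (array([ 0.4885, -0.2115,  0.0838]), [np.float64(0.001376328603814404), np.float64(0.0011799364616965685), np.float64(0.00048095297825273374)])
[0.488, -0.2117, 0.092] [218.9414 269.7997] [372.3451 186.4925] [339.044  218.4428] [ 53.876  252.2792] [569.4679  58.9838]
[0.487, -0.2085, 0.092] [220.172  268.7042] [372.2804 187.2773] [335.9395 215.6353] [ 57.3215 249.2119] [569.2412  61.7307]
[0.4895, -0.209, 0.092] [220.4713 269.7625] [371.5146 186.9067] [339.0239 214.6222] [ 58.1595 252.1749] [566.5612  60.4333]
```

View pics/st.png

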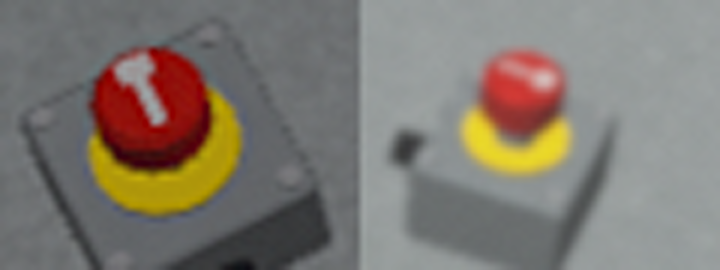

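The combined estimate for the button centre is (0.489, -0.2105), with the top at about 0.09, which agrees with the text. Next I'll pinch the head and press it.

```bash
python3 - <<'E'
from h import *
np.set_printoptions(precision=4,suppress=True)
def st(m): s=env.state(); print(m,round(s["time"],2),s["tcp_pos"],"F",s["contact_force"],"w",round(s["grip_width"],4)); return s
q=down(np.radians(-30))
env.line_to([.489,-.2105,.13],q,velocity=.2); st("above")
print(env.line_to([.489,-.2105,.069],q,velocity=.12,guard=8)); st("low")
env.gripper_to(.036); st("grip")
g=env.line_to([.489,-.2105,.061],q,velocity=.03,guard=14); st("press %s"%g)
env.dwell(.2); s=st("held")
save("wrist","w2"); save("side","s2")
E
```

```text
above 3.93 [ 0.4888 -0.2107  0.1301] F [-0.2359 -0.9825  0.6728] w 0.0934
False
low 4.59 [ 0.4893 -0.2107  0.0697] F [0.8348 0.3523 0.333 ] w 0.0932
grip 5.49 [ 0.4895 -0.2108  0.0691] F [ 2.0334 -1.9007 -0.3908] w 0.039
press True 5.78 [ 0.4899 -0.211   0.0627] F [-1.9482  0.3114 10.497 ] w 0.0389
held 5.98 [ 0.4899 -0.2109  0.0628] F [-0.6629  0.1892 10.1072] w 0.0392
```

View pics/w2.png

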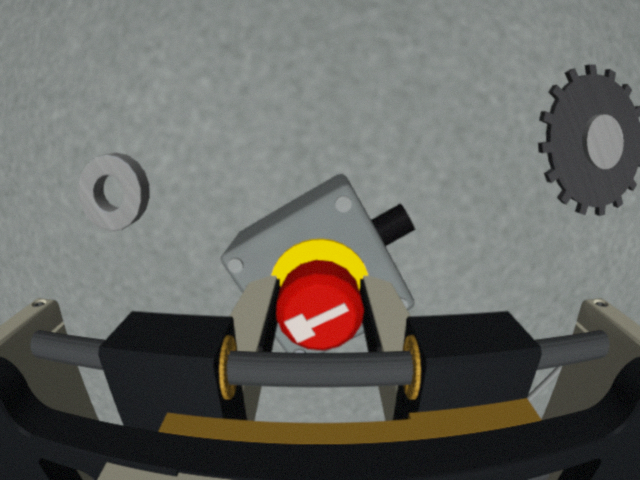

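The wrist view shows the head pinched between the pads at about (320,305), with its arrow visible. The press travelled 6.4 mm and the force rose to 10 N, above the 5.6 N needed for fully down. Next I'll twist it clockwise in steps.

```bash
python3 - <<'E'
from h import *
np.set_printoptions(precision=3,suppress=True)
def st(m): s=env.state(); print(m,round(s["time"],2),s["tcp_pos"],"F",s["contact_force"],"M",s["ft_torque"],"w",round(s["grip_width"],4)); return s
p=env.state()["tcp_pos"]; p=[.4895,-.2108,p[2]]
st("0")
for a in (15,30,43,50,54):
    env.movep(p,down(np.radians(-30-a))); st(a)
env.dwell(.15); st("hold")
save("wrist","w3")
E
```

```text
0 6.08 [ 0.49  -0.211  0.063] F [-1.031 -0.125 10.628] M [-0.034  0.191 -0.01 ] w 0.039
15 6.37 [ 0.49  -0.211  0.063] F [ 1.84  -2.523  4.578] M [-0.61  -0.358 -0.06 ] w 0.0388
30 6.65 [ 0.49  -0.211  0.063] F [ 2.022 -3.224  5.1  ] M [-0.868 -0.522 -0.028] w 0.0388
43 6.91 [ 0.49  -0.212  0.063] F [ 2.659 -2.834  4.703] M [-1.018 -0.535 -0.01 ] w 0.0394
50 7.16 [ 0.49  -0.212  0.063] F [ 2.247 -3.942  5.908] M [-1.156 -0.485  0.213] w 0.0392
54 7.41 [ 0.491 -0.212  0.063] F [ 3.244 -5.528  5.151] M [-1.048 -0.633  0.499] w 0.0388
hold 7.56 [ 0.491 -0.212  0.063] F [ 2.965 -3.561  4.127] M [-1.021 -0.589  0.472] w 0.039
```

View pics/w3.png

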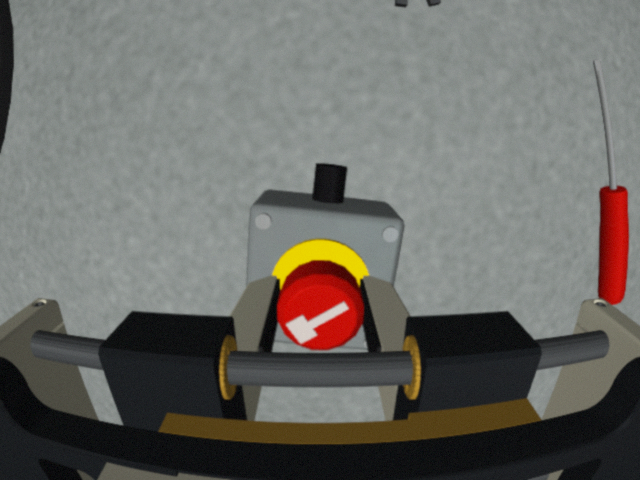

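The arrow turned with the gripper, and the reaction moment built up to 0.47 N m over the last steps, so the end stop has been reached. Now I'll release the head, lift away and hover over the yellow lid.

```bash
python3 - <<'E'
from h import *
np.set_printoptions(precision=4,suppress=True)
p=env.state()["tcp_pos"]; 
env.gripper_to(.085)
env.line_to([p[0],p[1],.16],velocity=.2)
env.dwell(.1); print(env.state()["time"])
save("wrist","w4"); 
q=env.inverse_kinematics([.57,.083,.22],down(np.radians(-8))); print(q)
env.movep([.57,.083,.22],down(np.radians(-8)))
ci=env.camera_info("wrist"); np.save("ci5.npy",ci,allow_pickle=True)
im=save("wrist","w5"); save("scene","s5"); print(env.state()["time"],proj("wrist",[.588,.0832,.122],ci),proj("wrist",[.601,.1743,.129],ci))
a=cv2.imread("pics/w4.png");b=cv2.imread("pics/s5.png")
cv2.imwrite("pics/c45.png",np.hstack([cv2.resize(a,(400,300)),cv2.resize(b[200:350,150:350],(400,300))]))
h=cv2.cvtColor(cv2.imread("pics/w5.png"),cv2.COLOR_BGR2HSV)
E
```

```text
9.2333
[-0.0365  0.4328 -0.2885  1.9325  0.1673  0.7992 -0.5565]
10.5667 [343.2358 231.3174] [345.1586 103.57  ]
```

View pics/c45.png

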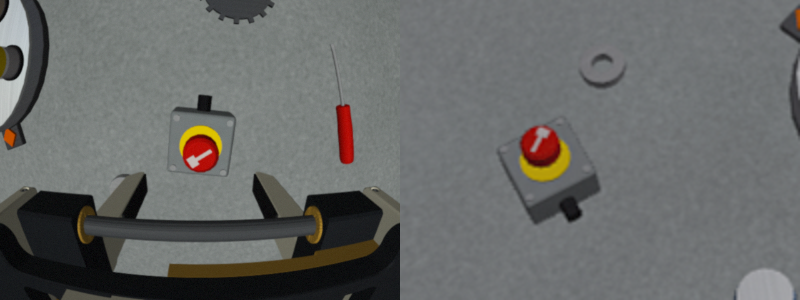

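View pics/w5.png

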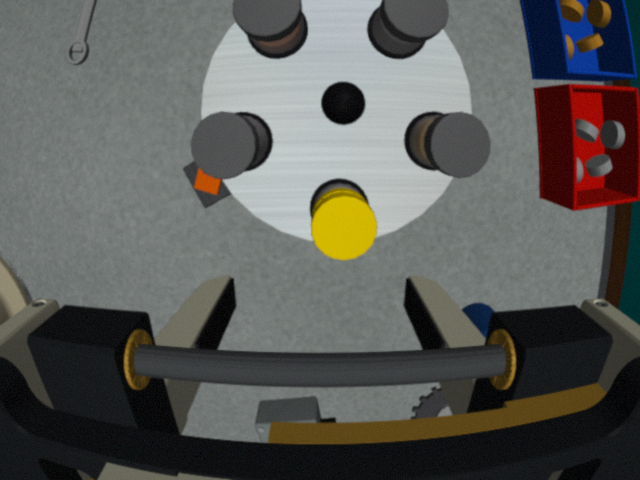

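The button is up with its arrow turned. In the wrist view the yellow lid is at (344,227), the ball at (343,103) and the pointer at (208,180), all close to the predictions. I'll refine the pointer angle, then grip the lid and turn.

```bash
python3 - <<'E'
from h import *
np.set_printoptions(precision=4,suppress=True)
ci=np.load("ci5.npy",allow_pickle=True).item()
im=cv2.imread("pics/w5.png"); h=cv2.cvtColor(im,cv2.COLOR_BGR2HSV)
def cen(img,lo,hi,box):
    h=cv2.cvtColor(img,cv2.COLOR_BGR2HSV); m=cv2.inRange(h,lo,hi); k=np.zeros_like(m); x0,y0,x1,y1=box; k[y0:y1,x0:x1]=m[y0:y1,x0:x1]; M=cv2.moments(k,True); return M["m10"]/M["m00"],M["m01"]/M["m00"],M["m00"]
w=cen(im,(5,150,80),(16,255,255),(170,150,240,220)); s=cen(cv2.imread("pics/a_side.png"),(3,120,80),(18,255,255),(318,280,345,312)); sc=cen(cv2.imread("pics/a_scene.png"),(3,120,80),(18,255,255),(340,195,365,222))
print(w,s,sc)
print("pointer",tri([ray("wrist",w,ci),ray("side",s)]),tri([ray("wrist",w,ci),ray("side",s),ray("scene",sc)]))
print("yel",tri([ray("wrist",(344,227),ci),ray("scene",(370.1,235.8)),ray("side",(292.8,238.8))]),plane("wrist",(344,227),.122,ci))
print("ball",plane("wrist",(343,103),.118,ci))
for g in [(224,145),(447.5,144)]: print(plane("wrist",g,.122,ci))
E
```

```text
(206.60850111856823, 182.72035794183446, 447.0) (331.66037735849056, 295.47169811320754, 106.0) (353.07272727272726, 208.4181818181818, 110.0)
pointer (array([0.4589, 0.125 , 0.0135]), [np.float64(0.0017001938392560978), np.float64(0.0017001938392559744)]) (array([0.4588, 0.1262, 0.0159]), [np.float64(0.0021251458407752976), np.float64(0.0017661541125070465), np.float64(0.0008794646419405702)])
yel (array([0.5885, 0.0842, 0.118 ]), [np.float64(0.0011876894732966035), np.float64(0.00030532425269984954), np.float64(0.000931642933521808)]) [0.589  0.0864 0.122 ]
ball [0.6004 0.1755 0.118 ]
[0.5121 0.1592 0.122 ]
[0.6725 0.1381 0.122 ]
```

```bash
python3 - <<'E'
from h import *
np.set_printoptions(precision=4,suppress=True)
def st(m): s=env.state(); print(m,round(s["time"],2),s["tcp_pos"],"F",s["contact_force"],"w",round(s["grip_width"],4)); return s
C=np.array([.6005,.1748]); r=.0915
def pose(deg,z=.094):
    a=np.radians(deg); return [*(C+r*np.array([np.cos(a),np.sin(a)])),z],down(a+np.pi/2)
p,q=pose(-97.6,.15); env.movep(p,q); st("above")
p,q=pose(-97.6); print(env.line_to(p,q,velocity=.12,guard=8)); st("low")
env.gripper_to(.045); st("grip")
for a in np.linspace(-97.6,-161.3,8)[1:]:
    p,q=pose(a); env.line_to(p,q,velocity=.06); st(round(a,1))
env.dwell(.3); st("hold")
save("scene","s6"); save("side","d6"); save("wrist","w6")
a=cv2.imread("pics/s6.png");b=cv2.imread("pics/d6.png")
cv2.imwrite("pics/c6.png",np.hstack([cv2.resize(a[170:320,270:470],(400,300)),cv2.resize(b[200:350,190:390],(400,300))]))
E
```

```text
above 10.96 [0.5877 0.0833 0.1494] F [-0.0735 -0.5385  0.0594] w 0.0848
False
low 11.57 [0.5889 0.0843 0.095 ] F [ 0.0771 -1.3501 -0.3283] w 0.0847
grip 12.23 [0.5884 0.0841 0.0941] F [-0.0302 -0.7791  3.4312] w 0.0494
-106.7 12.62 [0.5743 0.0871 0.0941] F [-0.7751 -0.4741  3.8348] w 0.0495
-115.8 13.02 [0.5608 0.0922 0.0941] F [-1.8614 -1.1955  5.7956] w 0.0494
-124.9 13.41 [0.5482 0.0995 0.0941] F [-3.1239 -2.1038  6.9588] w 0.0494
-134.0 13.8 [0.5369 0.1087 0.0941] F [-3.2253 -1.5929  6.6532] w 0.0495
-143.1 14.19 [0.5271 0.1196 0.0941] F [-3.8378 -0.877   8.5622] w 0.0493
-152.2 14.58 [0.5192 0.1318 0.094 ] F [-4.182  -1.8764  9.5361] w 0.0493
-161.3 14.97 [0.5137 0.1448 0.0941] F [-1.813  -2.4556  9.0277] w 0.0493
hold 15.28 [0.5137 0.1448 0.0941] F [-4.0723 -3.3652  9.0416] w 0.0494
```

View pics/c6.png

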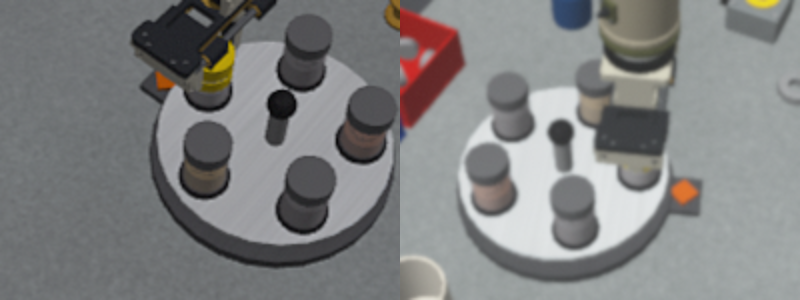

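View pics/w6.png

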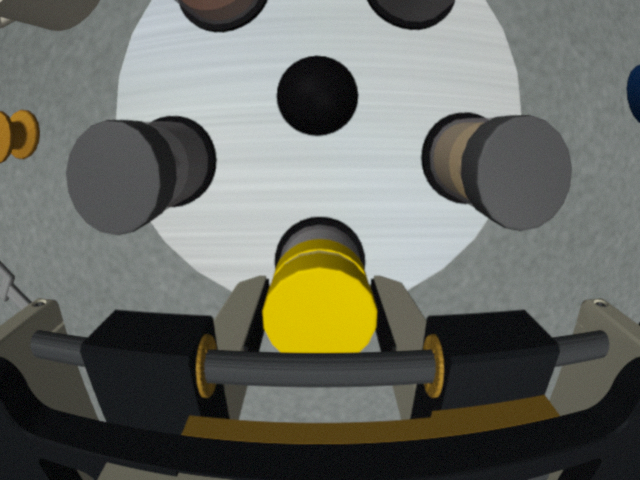

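The yellow jar is held between the pads and lines up with the pointer tongue. I'll check the angle independently from the grey lids, and check the button and the bystanders, before handing in.

```bash
python3 - <<'E'
from h import *
np.set_printoptions(precision=4,suppress=True)
S=lambda x,y:(x/2+270-.25,y/2+170-.25); D=lambda x,y:(x/2+190-.25,y/2+200-.25)
# scene/side lid-top picks: +72deg.. match by position
a=[S(308,36),S(371,109),S(310,177),S(208,145)]; b=[D(573,-0) for _ in a]
b=[D(573-400,195),D(488-400,162),D(508-400,92),None]
C=np.array([.6005,.1748]); a0=np.arctan2(.1265-C[1],.4588-C[0])
for i,(p,q) in enumerate(zip(a,b)):
    # scene order: next CW(g_next), g2, g3, g4
    x=plane("scene",p,.119) if q is None else tri([ray("scene",p),ray("side",q)])[0]
    ang=np.arctan2(x[1]-C[1],x[0]-C[0]); print(x,"r",np.hypot(*(x[:2]-C)),"carousel",(ang-a0+np.radians(72*(i+1))+np.pi)%(2*np.pi)-np.pi)
ca,cb=cv2.imread("pics/s6.png"),cv2.imread("pics/a_scene.png")
d=cv2.absdiff(ca,cb).max(2); cv2.imwrite("pics/diff.png",np.hstack([cv2.resize(ca,(400,300)),cv2.resize(cv2.cvtColor(d,cv2.COLOR_GRAY2BGR),(400,300))]))
print(env.state()["time"])
b=cv2.imread("pics/s6.png")[250:310,190:270]; b2=cv2.imread("pics/d6.png")[175:235,330:410]
cv2.imwrite("pics/btn6.png",cv2.resize(np.hstack([b,b2]),None,fx=5,fy=5,interpolation=cv2.INTER_CUBIC))
E
```

```text
[0.5439 0.248  0.1141] r 0.09252541717660276 carousel 0.015881169560053365
[0.6518 0.2507 0.1133] r 0.09166431235708063 carousel 0.0194732608888053
[0.6858 0.1514 0.1131] r 0.0884509262893513 carousel 0.0325103636883064
[0.6054 0.0817 0.119 ] r 0.0932281562468781 carousel 0.038610462813663204
15.425
```

View pics/diff.png

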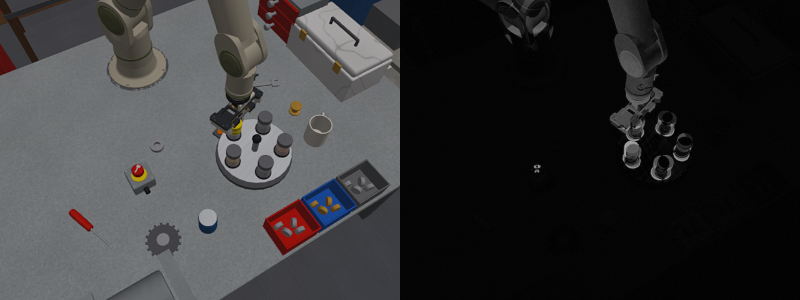

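View pics/btn6.png

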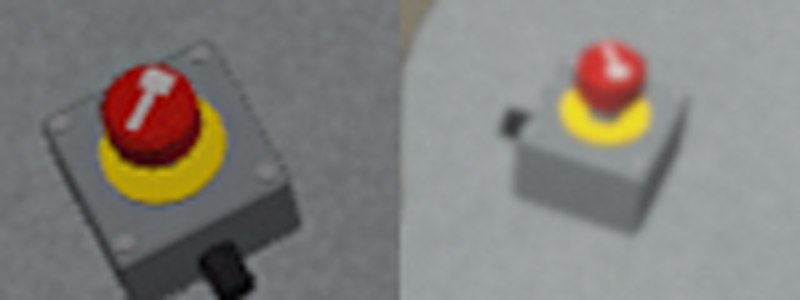

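```bash
python3 - <<'E'
from h import *
env.dwell(.3); s=env.state(); print(s["time"],s["tcp_pos"],s["contact_force"],s["grip_width"])
print(env.close_job())
E
```

```text
15.725 [0.51374982 0.14475861 0.0940719 ] [-3.26237701 -3.14512955  7.96025501] 0.04940648846423007
the job is handed in; nothing more can be done
None
```

I did the stop check, turned the yellow-lidded jar to the orange pointer, and handed the job in at 15.7 s with the gripper still holding it. The hand-in reports no verdict, so these are my own last checks:

- **Stop button pressed:** I pinched the head and pressed it down 6.4 mm. The force reached about 10 N, above the 5.6 N needed for fully down.
- **Stop button reset:** I turned the gripper 54° clockwise, until the moment rose to about 0.5 N m at the end stop, then let go. Later pictures show the button up with its arrow turned. I took the reset angle from the gripper's turn and the arrow, not from a direct measurement.
- **Carousel:** I gripped the yellow lid and led it round about 64°. The grey lids put it 0.016 to 0.039 rad from the pointer, within the 0.1 rad limit. The arm was still at hand-in, with the jaws closed on the lid at 49.4 mm.
- **Bystanders:** comparing scene pictures from the start and end showed changes only at the arm, the carousel and the button head. The wrench was partly hidden behind the arm in the last picture.
- **Disagreements:** the triangulated lid and button tops came out about 4 to 9 mm lower than the text's heights. The detector also put `marked_lid` and `front_mark` near the middle of the carousel and mislocated the tin and the bearing. I used colour and hand-picked points from several views instead.

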